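# Seat the power module under the clamp bar

## Robot

A 6-joint arm with a two-finger parallel gripper is mounted at the origin on the work surface. World frame = base frame: x ahead of the robot, y to its left, z up, the work surface at z = 0. Lengths are in m, angles in rad, forces in N, time in s.
With the tool pointing down it reaches from about 0.35 to 0.85 m from the base axis. Payload 8.1 kg.
Tool frame: the origin (TCP) lies at the centre of the arm's flange, where the gripper is bolted on; the fingertips stand 186 mm ahead of it and the grasp point (between the pads) lies 167 mm ahead of it; z points along the fingers, y is the line along which they close (so a half turn about z gives the same grasp; the last joint's range is limited). The gripper opens to 93 mm and grips with 3 to 60 N. Pads are 15 mm wide; open, the fingers measure 128 mm over their backs; the gripper's body (75 mm by 188 mm) begins 65 mm behind the grasp point.
Start: joints at [1.241, 0.13, 1.488, -0, 1.523, -0.085], TCP at [0.145, 0.582, 0.405] pointing down, gripper open.
Joint ranges: [-2.96, 2.96], [-0.89, 2.26], [0.02, 2.5], [-1.34, 4.48], [0, 2.73], [-2.66, 2.66]. Speed limits (rad/s): [2.39, 2.39, 2.79, 3.14, 3.14, 3.14].

## Interface

Orientations are given as a rotation vector (axis times angle).
In Python, from plant import read_state, read_camera, camera_params, robot gives the robot as it stands.
- The arm moves only by the tool carry_out, never from a script. Its argument "targets" is a list of rows, each an object of numbers: "hand": the opening in per cent of the stroke, from 0 (shut) to 100 (fully open); "x", "y", "z": the shift along the tool's x, y, z in m; "ax", "ay", "az": the turn, a rotation vector about the tool's x, y, z in rad. In form: [{"hand": .., "x": .., "y": .., "z": .., "ax": .., "ay": .., "az": ..}, ...]. A call has 1 to 8 rows; each row is the pose to reach, as a shift and turn from the pose commanded when the call began, along the tool's axes at that moment; what a row does not reach only later rows make up. A row lasts 1/8 s, in which the tool goes at most 62.5 mm and 10.7 degrees, less where a joint would pass 70% of its speed; a pose out of reach is approached as far as the arm can. A call with a gripper value outside its range is refused whole. The fingers move at their own pace and stop on an object; "newtons" is the grip in N (left out, the last holds). Time passes only in rows, so rows that repeat a pose let the fingers close. It gives the time, the measured TCP pose, the force, the opening and the grip force at its end, in the units of the state.
- read_state(): the state, without advancing time (a new reading comes with each control period).
- read_camera(name): name is "scene" or "side" or "wrist"; returns (picture, depth): 480x640x3 uint8, blue, green, red; 480x640 float32, m along the optical axis (not along the pixel's ray), 0 where there is no reading.
- camera_params(name): a dict with "fx", "fy", "cx", "cy" (pixels), "position" and "rotation" of the camera in the world. Camera axes: x right, y up, looking along -z (the intrinsics and any distortion apply to the point x, -y, -z); pixel columns grow to the right and rows downward; lengths in m; the calibration is good to about 2 mm. A picture is of the moment at which its call begins: read the wrist's pose just before it. camera_params takes no time and is no camera call; for the wrist camera it gives the pose at the moment of the call.
- robot.close_job(): hands the job in; it is judged then, once.
The state is a dict: "t": time; "q": joint angles; "dq": joint speeds; "joint_torque": joint torques, N m; "tool_pos": TCP position; "orientation": TCP orientation; "force": force on the tool from outside, world axes, zero at the start; "wrist_torque": the same for the moment, N m; "opening": finger opening in m; "gripper_force": force on a finger pad.
Only numpy, scipy, OpenCV 4.12 (cv2) and the standard library are available. Lean on these libraries where they do the work, as an engineer would, in place of code of your own. Each camera call takes 0.05 s, during which the arm holds its last target. There are 200 camera calls.

## Task

The big heat sink lies flat face up with its clamp bar slackened: one power module already sits under the bar and an identical one lies loose on the face in front of it. With your fingertips push the loose module, flat on the face and never lifted, picked up or tipped, into the empty bay under the bar until its far edge is square against both of that bay's dowel pins, then take your hand away. Leave the seated module and everything else where it is.

Things in the scene. Friction and masses are not known exactly. Their poses are not given: they have to be found in the camera images.
- module: the loose power module: flat black block, 64 (its x) x 56 (y) x 12 mm high, aluminium baseplate; a 14 mm deep, 52 mm wide terminal block along its -x edge rises to 24 mm and stays in front of the bar. About 180 g. Origin: centre of its underside, x towards the plain far edge. Starts on the face before the bar, terminals towards the robot, up to 23 degrees askew, up to 10 cm to one side of the bay
- foil: the empty bay (left or right one): thin stuck-down black foil, 62 x 54 x 0.4 mm, to be slid over. Origin: its centre on the heat-sink face; x is the push-in direction, y to its left. A seated module has its origin here, x along this x. Open towards -x. Two steel dowel pins, 6 mm diameter, 10 mm high, at x = 35, y = -18 and 18 mm, stop the far edge
- bar (a point): clamp bar over both bays: steel, 20 (x) x 190 (y) x 8 mm. Origin: centre of its underside, 15 mm above the face, so 3 mm headroom over a module; axes as the heat sink. It crosses the bay from x = -4 to 16 mm of the foil. Stands on brass sleeves, 12 mm diameter, at its y = -78, 0, 78 mm: each bay is 66 mm wide. Nuts and studs rise to 38 mm above the face
- heatsink: fixed aluminium heat sink, 240 x 240 x 40 mm, fins below. Origin: centre of its underside on the bench, flat face at z = 40 mm; x away from the robot (turned up to 17 degrees), y left. Bay centres at x = 40, y = -39 and 39 mm. In front of the bar the face is open apart from the modules and a small sleeve in the near left corner. Thermostat button at x = 94, y = -85 mm
- seated_module: the identical module already in place in the other bay, 78 mm beside the empty one; leave it alone. Loose; origin and axes as for the module to push.
- sleeve: spare brass sleeve, 18 mm diameter, 22 mm high, standing on the near left corner of the heat-sink face; leave it. Origin at the centre of its underside.
- jar: small jar of compound, 30 mm diameter, 34 mm high, standing on the face behind the bar; leave it. Origin at the centre of its underside.
- nutdriver: nut driver, 170 mm long, lying on the bench along the left side of the heat sink; leave it. Origin under its middle.
- reel: reel of solder, 54 mm diameter, 39 mm high, standing on the bench to the right; leave it. Origin at the centre of its underside.
- meter: yellow multimeter, 100 x 90 x 28 mm with a dial, lying on the bench to the right; leave it. Origin at the centre of its underside.
- pliers: blue-handled pliers, about 115 mm long, lying on the bench to the left; leave them. Origin under their middle.
- fan: black cooling fan, 80 x 80 x 25 mm, lying flat on the bench to the right of the heat sink; leave it. Origin at the centre of its underside.
- board: green circuit board, 75 x 110 mm, parts up to 28 mm high, lying on the bench to the left; leave it. Origin at the centre of its underside.
There are look-alikes about, which are no part of the job. What is shaped like the module but turquoise is not meant.

How it is judged:
At the end, for the whole second after the job is handed in: The loose module lies flat in the empty bay under the bar, its far edge within 3 mm of both dowel pins and square to within about 3 degrees, within 7 mm of the bay's centre line, at rest; the other module is still seated (moved less than 4 mm) (x of module in the frame of foil between -0.003 and 0.003 m and y of module in the frame of foil between -0.007 and 0.007 m and z of module in the frame of foil between -0.002 and 0.002 m and angle between the x axis of module and the x axis of foil, either way round below 0.05 rad and angle between module's own z axis and vertical below 0.03 rad and linear speed of module below 0.01 m/s and distance of seated_module from where it was at the start of the episode below 0.004 m); the robot touches nothing.
It fails at once if the module is lifted more than 4 mm off the heat-sink face or falls off it (z of module in the frame of foil above 0.004 m or z of module in the frame of foil below -0.004 m).
It fails at once if the module is tipped more than 3.5 degrees (angle between module's own z axis and vertical above 0.06 rad).
It fails at once if the seated module is moved 4 mm or more (distance of seated_module from where it was at the start of the episode above 0.004 m).
It fails at once if another loose thing is shifted (by 1 cm on the heat sink, 2 cm on the bench) (distance of any of sleeve, jar from where it was at the start of the episode above 0.01 m or distance of any of nutdriver, reel, meter, pliers, fan, board from where it was at the start of the episode above 0.02 m).
It also fails if it takes over 64 s, if anything falls off the work surface, if the arm or the gripper's body presses on something with over 40 N, if the wrist force passes 120 N, or if a joint passes its speed limit or range.

## Working session

There is one attempt and no reset: what is moved stays moved. The work goes in short steps, Python scripts to look and compute and a tool call to move; the robot and the scene stay as the last step left them, time stands still between calls to the robot, and variables do not carry over. Pictures are saved under pics/ and viewed, at most 10 in all, crops included, and the job is handed in when it is done.

Besides the shell and the picture viewer there is one more tool, called after "Call:" as name(argument=value, ...), one argument or row to a line, values as JSON. carry_out: Moves the arm, as the interface text tells. Its arguments: {"type":"object","properties":{"targets":{"type":"array","items":{"type":"object","properties":{"hand":{"type":"number"},"x":{"type":"number"},"y":{"type":"number"},"z":{"type":"number"},"ax":{"type":"number"},"ay":{"type":"number"},"az":{"type":"number"}}}},"newtons":{"type":"number"}},"required":["targets"]}

```bash
mkdir -p pics; cat > h.py <<'E'
import numpy as np,cv2
from plant import read_state,read_camera,camera_params,robot
from scipy.spatial.transform import Rotation as R
def snap(n,f):
    p=camera_params(n);im,d=read_camera(n);cv2.imwrite('pics/'+f+'.png',im);np.savez('pics/'+f+'.npz',im=im,d=d,**{k:np.array(v) for k,v in p.items() if k in('fx','fy','cx','cy','position','rotation')})
    return p,im,d
def load(f): 
    z=np.load('pics/'+f+'.npz');return z,z['im'],z['d']
def rotm(p):
    r=np.array(p['rotation'],float)
    return r if r.shape==(3,3) else (R.from_rotvec(r).as_matrix() if r.size==3 else R.from_quat(r).as_matrix())
def ray(p,uv):
    uv=np.atleast_2d(uv).astype(float)
    c=np.c_[(uv[:,0]-p['cx'])/p['fx'],-(uv[:,1]-p['cy'])/p['fy'],-np.ones(len(uv))]
    return c@rotm(p).T
def onplane(p,uv,z):
    r=ray(p,uv);o=np.array(p['position']);return o+r*((z-o[2])/r[:,2])[:,None]
def fromdepth(p,uv,d):
    uv=np.atleast_2d(uv).astype(int);return np.array(p['position'])+ray(p,uv)*d[uv[:,1],uv[:,0]][:,None]
def proj(p,X):
    c=(np.atleast_2d(X)-np.array(p['position']))@rotm(p)
    return np.c_[p['cx']-p['fx']*c[:,0]/c[:,2],p['cy']+p['fy']*c[:,1]/c[:,2]]
E
python3 - <<'E'
from h import *
for n in('scene','side','wrist'):
    p,im,d=snap(n,n+'0');print(n,{k:np.round(v,3).tolist() if not isinstance(v,str) else v for k,v in p.items()})
print(read_state())
E
```

```text
scene {'fx': 582.56, 'fy': 582.56, 'cx': 320.064, 'cy': 244.36, 'position': [1.362, 0.329, 1.331], 'rotation': [0.399, 0.611, 1.873]}
side {'fx': 579.199, 'fy': 579.199, 'cx': 326.111, 'cy': 228.337, 'position': [0.235, 0.859, 0.943], 'rotation': [0.157, -1.112, -2.634]}
wrist {'fx': 381.583, 'fy': 381.583, 'cx': 317.876, 'cy': 239.65, 'position': [0.07, 0.601, 0.384], 'rotation': [-0.242, -0.185, 1.317]}
{'t': 0.15, 'q': array([ 1.24060308e+00,  1.30980260e-01,  1.48903470e+00,  1.40197572e-05,
        1.52298175e+00, -8.53840565e-02]), 'dq': array([-0.0008192 , -0.00194555, -0.00452156,  0.00037547, -0.0003354 ,
       -0.00016375]), 'joint_torque': array([-9.72824091e-05, -5.60474646e+01, -4.92333806e+01,  7.67732388e-02,
        3.05992551e-02, -5.89130673e-05]), 'tool_pos': array([0.14533274, 0.58195391, 0.40392961]), 'orientation': array([-3.83549763e-01, -3.11778502e+00,  2.15330037e-03]), 'force': array([-0.31671332,  0.77441287,  0.11216065]), 'wrist_torque': array([-0.01831502, -0.02345439, -0.01163815]), 'gripper_force': 0.0, 'opening': 0.09322653380726814}
```

View pics/scene0.png

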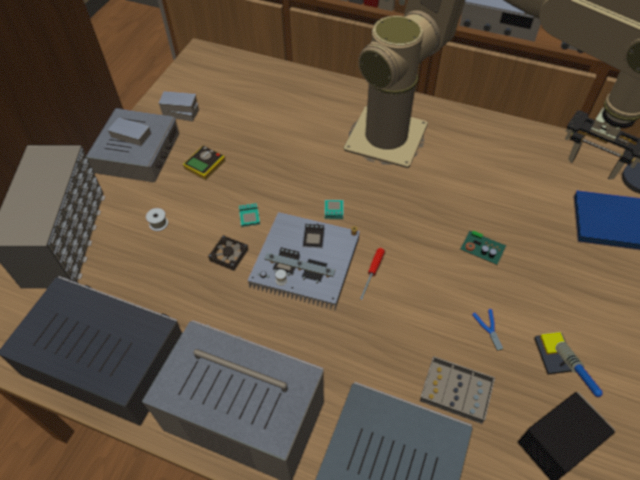

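View pics/side0.png

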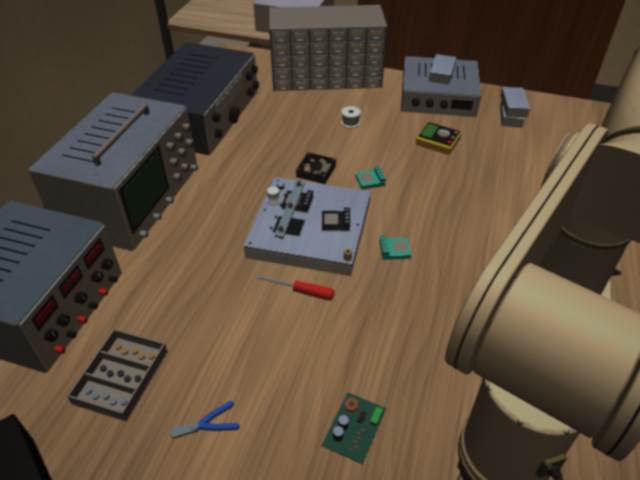

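The loose black module is at about (314,235) in scene and (336,219) in side. The two turquoise look-alikes, at scene (249,214) and (334,208), lie on the bench and aren't meant. Next I'll enlarge both views to confirm this and find the empty bay.

```bash
python3 - <<'E'
from h import *
a=load('scene0')[1][205:310,240:370];b=load('side0')[1][170:280,240:380]
a=cv2.resize(a,(780,630))[:, :]
cv2.imwrite('pics/c1.png',np.hstack([cv2.resize(a,(400,323)),cv2.resize(b,(400,323))]))
# face plane by depth, heatsink outline
for n in('scene0','side0'):
    p,im,d=load(n)
    m=np.zeros(d.shape,bool)
    v,u=np.nonzero(d>0);X=fromdepth(p,np.c_[u,v],d)
    k=(abs(X[:,2]-.04)<.012)&(X[:,0]>.3)&(X[:,0]<.9)&(abs(X[:,1])<.35)
    hsv=cv2.cvtColor(im,cv2.COLOR_BGR2HSV)[v,u]
    print(n,k.sum(),np.median(X[k],0))
    mk=np.zeros(d.shape,np.uint8);mk[v[k],u[k]]=255
    cs,_=cv2.findContours(cv2.morphologyEx(mk,cv2.MORPH_CLOSE,np.ones((5,5))),0,2);c=max(cs,key=cv2.contourArea)
    P=onplane(p,c.reshape(-1,2),.04)[:,:2].astype(np.float32)
    print(cv2.contourArea(c),np.median(X[k][:,2]),cv2.minAreaRect(P))
E
```

```text
scene0 5718 [ 0.55164811 -0.03849622  0.03847565]
6570.5 0.038475650118506954 ((0.5566477179527283, -0.05044423043727875), (0.24699664115905762, 0.24113400280475616), 4.456432819366455)
side0 8294 [ 0.55774785 -0.01442812  0.03952838]
7143.0 0.03952837526826275 ((0.5459191799163818, -0.046042993664741516), (0.24122005701065063, 0.2532835602760315), 4.54935359954834)
```

View pics/c1.png

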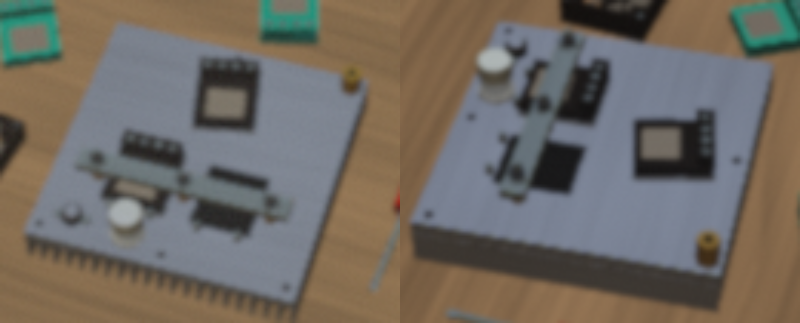

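The close-up confirms it. The black loose module sits in front of the bar, and the two turquoise parts are off on the bench. The empty bay is the left one (+y), where bare foil shows under the bar. The heat sink is centred near (0.55,-0.05) and yawed about 4.5° (sign still to be checked). Next I'll move the wrist camera over it.

```bash
cat >> h.py <<'E'
def rel(pos,yaw):
    """tool down, tool x toward -world x turned by yaw; relative shift/turn from present measured pose"""
    s=read_state();A=R.from_rotvec(s['orientation'])
    c,n=np.cos(yaw),np.sin(yaw)
    B=R.from_matrix(np.array([[-c,-n,0],[-n,c,0],[0,0,-1]]).T)
    B=R.from_matrix(np.c_[[-c,-n,0],[-n,c,0],[0,0,-1]])
    d=A.inv().apply(np.array(pos)-s['tool_pos']);r=(A.inv()*B).as_rotvec()
    return np.round(d,4),np.round(r,4)
E
python3 - <<'E'
from h import *
p=camera_params('wrist');A=R.from_rotvec(read_state()['orientation'])
print('cam in tool',A.inv().apply(p['position']-read_state()['tool_pos']),'look',A.inv().apply(-rotm(p)[:,2]))
print(rel([.45,-.03,.42],0))
# rough module/foil dark blobs on scene
p,im,d=load('scene0')
for uv,z in(((314,236),.052),((276,248),.05),((354,232),.06),((331,270),.06)): print(uv,onplane(p,[uv],z).round(3))
p,im,d=load('side0')
print(onplane(p,[(335,221)],.052).round(3))
E
```

```text
cam in tool [0.07793425 0.00026536 0.01952559] look [-2.79305286e-01 -9.43594711e-04  9.60201889e-01]
(array([-0.4439, -0.5199, -0.0154]), array([-0.0014, -0.0003, -0.2448]))
(314, 236) [[ 0.494 -0.05   0.052]]
(276, 248) [[ 0.567 -0.131  0.05 ]]
(354, 232) [[0.447 0.049 0.06 ]]
(331, 270) [[0.585 0.035 0.06 ]]
[[ 0.486 -0.045  0.052]]
```

Call:
carry_out(
  targets=[
    {"x": -0.055, "y": -0.065, "z": -0.002, "az": -0.03},
    {"x": -0.09, "y": -0.105, "z": -0.003, "az": -0.06},
    {"x": -0.13, "y": -0.15, "z": -0.004, "az": -0.09},
    {"x": -0.17, "y": -0.2, "z": -0.006, "az": -0.12},
    {"x": -0.21, "y": -0.245, "z": -0.008, "az": -0.15},
    {"x": -0.25, "y": -0.29, "z": -0.01, "az": -0.18},
    {"x": -0.285, "y": -0.335, "z": -0.012, "az": -0.21},
    {"x": -0.32, "y": -0.375, "z": -0.015, "az": -0.245},
  ],
)

```text
schema error: expected keys hand, x, y, z, ax, ay, az
```

```bash
python3 - <<'E'
from h import *
print(read_state()['tool_pos'],read_state()['q'],rel([.45,-.03,.42],0))
E
```

```text
[0.14533274 0.58195391 0.40392961] [ 1.24060308e+00  1.30980260e-01  1.48903470e+00  1.40197572e-05
  1.52298175e+00 -8.53840565e-02] (array([-0.4439, -0.5199, -0.0154]), array([-0.0014, -0.0003, -0.2448]))
```

Call:
carry_out(
  targets=[
    {"hand": 100, "x": -0.04, "y": -0.047, "z": -0.002, "ax": 0, "ay": 0, "az": -0.03},
    {"hand": 100, "x": -0.08, "y": -0.094, "z": -0.003, "ax": 0, "ay": 0, "az": -0.06},
    {"hand": 100, "x": -0.12, "y": -0.141, "z": -0.004, "ax": 0, "ay": 0, "az": -0.09},
    {"hand": 100, "x": -0.16, "y": -0.188, "z": -0.006, "ax": 0, "ay": 0, "az": -0.12},
    {"hand": 100, "x": -0.2, "y": -0.235, "z": -0.008, "ax": 0, "ay": 0, "az": -0.15},
    {"hand": 100, "x": -0.24, "y": -0.282, "z": -0.01, "ax": 0, "ay": 0, "az": -0.18},
    {"hand": 100, "x": -0.28, "y": -0.329, "z": -0.012, "ax": 0, "ay": 0, "az": -0.21},
    {"hand": 100, "x": -0.32, "y": -0.375, "z": -0.015, "ax": 0, "ay": 0, "az": -0.245},
  ],
)

```text
t: 1.15
tool_pos: [0.3652, 0.1388, 0.4198]
orientation: [-0.002, 3.141, 0.0]
force: [2.1, 0.0, 0.8]
opening: 0.093
gripper_force: 0.0
```

```bash
python3 - <<'E'
from h import *
print(read_state()['tool_pos'],read_state()['q'],rel([.45,-.03,.42],0))
E
```

```text
[0.36521618 0.13883672 0.41979046] [ 2.31828476e-01 -4.73991665e-01  1.99747994e+00  5.96533135e-05
  1.61746009e+00 -1.34041980e+00] (array([-0.0845, -0.169 , -0.0002]), array([0.0002, 0.0006, 0.0015]))
```

Call:
carry_out(
  targets=[
    {"hand": 100, "x": -0.025, "y": -0.05, "z": 0, "ax": 0, "ay": 0, "az": 0},
    {"hand": 100, "x": -0.05, "y": -0.1, "z": 0, "ax": 0, "ay": 0, "az": 0},
    {"hand": 100, "x": -0.07, "y": -0.14, "z": 0, "ax": 0, "ay": 0, "az": 0},
    {"hand": 100, "x": -0.085, "y": -0.17, "z": 0, "ax": 0, "ay": 0, "az": 0},
    {"hand": 100, "x": -0.085, "y": -0.17, "z": 0, "ax": 0, "ay": 0, "az": 0},
  ],
)

```text
t: 1.78
tool_pos: [0.4504, -0.0309, 0.4192]
orientation: [-0.005, -3.141, 0.0]
force: [0.8, 0.6, -0.5]
opening: 0.0931
gripper_force: 0.0
```

```bash
python3 - <<'E'
from h import *
p,im,d=snap('wrist','w1');print(read_state()['tool_pos'])
E
```

```text
[ 0.44998922 -0.02984408  0.41927446]
```

View pics/w1.png

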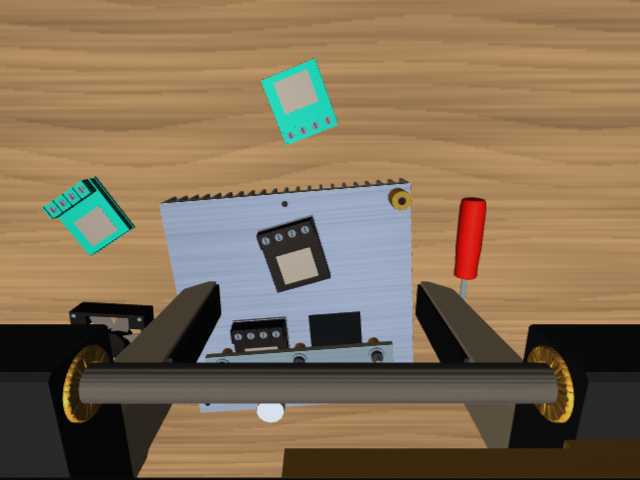

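Wrist view, with image up = −x and right = +y: the loose module is at (294,254) with its terminals up, towards the robot. The bare foil is at (335,328), the bar at (300,352) with nuts at (222,365), (299,360) and (377,353), and the sleeve at (400,200). Now I'll measure them.

```bash
cat >> h.py <<'E'
def blob(p,im,d,box,lo,hi,dark=None):
    u0,v0,u1,v1=box
    v,u=np.mgrid[v0:v1,u0:u1];uv=np.c_[u.ravel(),v.ravel()]
    X=fromdepth(p,uv,d);k=(X[:,2]>lo)&(X[:,2]<hi)&(d[uv[:,1],uv[:,0]]>0)
    if dark: k&=im[uv[:,1],uv[:,0]].max(1)<dark
    mk=np.zeros(d.shape,np.uint8);mk[uv[k,1],uv[k,0]]=255
    n,l,st,c=cv2.connectedComponentsWithStats(mk);i=1+np.argmax(st[1:,4])
    k&=(l[uv[:,1],uv[:,0]]==i)
    return uv[k],X[k]
E
python3 - <<'E'
from h import *
p,im,d=load('w1')
uv,X=blob(p,im,d,(150,170,420,345),.03,.044); print('face z',np.median(X[:,2]),len(X))
A=np.c_[X[:,:2],np.ones(len(X))];print('plane',np.linalg.lstsq(A,X[:,2],rcond=None)[0])
uv,X=blob(p,im,d,(240,205,345,305),.046,.08);print('module',len(X),cv2.minAreaRect(X[:,:2].astype(np.float32)),np.percentile(X[:,2],[5,30,50,70,95]))
k=(X[:,2]>.049)&(X[:,2]<.056);print('low top',cv2.minAreaRect(X[k,:2].astype(np.float32)))
k=(X[:,2]>.061);print('terminal',cv2.minAreaRect(X[k,:2].astype(np.float32)))
uv,X=blob(p,im,d,(300,305,370,350),.03,.045,60)
print('foil',len(X),cv2.minAreaRect(X[:,:2].astype(np.float32)),uv.min(0),uv.max(0))
print(onplane(p,[(309,316),(360,311)],.0402))
# sharper: foil left/right edges
for v in(318,325,332,338):
    r=np.nonzero(im[v,295:375].max(1)<60)[0]+295;print(v,onplane(p,[(r.min()-.5,v),(r.max()+.5,v)],.0404)[:,:2].round(4).tolist())
uv,X=blob(p,im,d,(225,310,295,350),.046,.08);print('seated',cv2.minAreaRect(X[:,:2].astype(np.float32)))
uv,X=blob(p,im,d,(195,335,400,364),.058,.068);print('bar',cv2.minAreaRect(X[:,:2].astype(np.float32)),np.median(X[:,2]))
uv,X=blob(p,im,d,(150,170,430,410),.03,.045);print('hs',cv2.minAreaRect(X[:,:2].astype(np.float32)))
uv,X=blob(p,im,d,(375,175,425,220),.05,.08);print('sleeve',X.mean(0))
# nuts
for c in((222,364),(299,359),(377,353)): print('nut',fromdepth(p,[c],d).round(4))
E
```

```text
face z 0.04050369597579995 28870
plane [ 0.00320797 -0.00107753  0.03879424]
module 3659 ((0.489043653011322, -0.05472102761268616), (0.06404868513345718, 0.055391162633895874), 16.484352111816406) [0.05129109 0.05238804 0.05292666 0.05380982 0.0635826 ]
low top ((0.48908567428588867, -0.0547323152422905), (0.0639752596616745, 0.05532510206103325), 16.37605094909668)
terminal ((0.46529731154441833, -0.0616331547498703), (0.014457004144787788, 0.052239637821912766), 16.64336585998535)
foil 1546 ((0.5741275548934937, -0.013223882764577866), (0.0374176912009716, 0.05279366299510002), 4.4470624923706055) [309 312] [361 345]
[[ 0.55930978 -0.04058409  0.0402    ]
 [ 0.55369375  0.01235977  0.0402    ]]
318 [[0.5615, -0.0411], [0.5616, 0.012]]
325 [[0.5696, -0.0402], [0.5697, 0.0133]]
332 [[0.5779, -0.0392], [0.578, 0.0135]]
338 [[0.585, -0.0392], [0.5851, 0.0137]]
seated ((0.5755298137664795, -0.0878378227353096), (0.031444650143384933, 0.06276508420705795), 4.476109981536865)
bar ((0.594469428062439, -0.0512663796544075), (0.020578674972057343, 0.18990495800971985), 3.9982457160949707) 0.06328938608002119
hs ((0.5264928340911865, -0.056703731417655945), (0.19355136156082153, 0.24050888419151306), 4.450480937957764)
sleeve [0.43290327 0.04232292 0.0612842 ]
nut [[ 0.4193 -0.0505  0.3309]]
nut [[ 0.5913 -0.0501  0.0693]]
nut [[0.5843 0.0268 0.0698]]
```

```bash
cat >> h.py <<'E'
F=np.array([.586,-.0125]);FY=.0776
def w(x,y): c,s=np.cos(FY),np.sin(FY);return F+[c*x-s*y,s*x+c*y]
def f(P): c,s=np.cos(FY),np.sin(FY);d=np.array(P)[...,:2]-F;return d@np.array([[c,-s],[s,c]])
E
python3 - <<'E'
from h import *
print(rel([*w(-.103,-.0346),.29],FY),rel([*w(-.103,-.0346),.231],FY))
E
```

```text
(array([-0.0362, -0.0251,  0.1292]), array([ 0.0005, -0.0012, -0.0796])) (array([-0.0363, -0.0252,  0.1882]), array([ 0.0005, -0.0012, -0.0796]))
```

Call:
carry_out(
  targets=[
    {"hand": 100, "x": -0.012, "y": -0.008, "z": 0.04, "ax": 0, "ay": 0, "az": -0.03},
    {"hand": 100, "x": -0.024, "y": -0.017, "z": 0.085, "ax": 0, "ay": 0, "az": -0.06},
    {"hand": 100, "x": -0.036, "y": -0.025, "z": 0.125, "ax": 0, "ay": 0, "az": -0.08},
    {"hand": 100, "x": -0.036, "y": -0.025, "z": 0.15, "ax": 0, "ay": 0, "az": -0.08},
    {"hand": 100, "x": -0.036, "y": -0.025, "z": 0.17, "ax": 0, "ay": 0, "az": -0.08},
    {"hand": 100, "x": -0.036, "y": -0.025, "z": 0.182, "ax": 0, "ay": 0, "az": -0.08},
    {"hand": 100, "x": -0.036, "y": -0.025, "z": 0.188, "ax": 0, "ay": 0, "az": -0.08},
    {"hand": 76, "x": -0.036, "y": -0.025, "z": 0.188, "ax": 0, "ay": 0, "az": -0.08},
  ],
)

```text
t: 2.82
tool_pos: [0.486, -0.0539, 0.232]
orientation: [-0.127, 3.139, -0.0]
force: [0.3, -0.2, 0.5]
opening: 0.087
gripper_force: 0.0
```

```bash
python3 - <<'E'
from h import *
s=read_state();print(s['tool_pos'],f(s['tool_pos']),s['force'],rel([*w(-.103,.0075),.231],FY))
E
```

```text
[ 0.48602642 -0.05391158  0.2319519 ] [-0.10288304 -0.03353679] [ 0.25577688 -0.17434879  0.48899844] (array([-0.   ,  0.041,  0.001]), array([-0.    ,  0.0001,  0.003 ]))
```

Call:
carry_out(
  targets=[
    {"hand": 76, "x": 0, "y": 0, "z": 0.001, "ax": 0, "ay": 0, "az": 0},
    {"hand": 76, "x": 0, "y": 0.005, "z": 0.001, "ax": 0, "ay": 0, "az": 0},
    {"hand": 76, "x": 0, "y": 0.009, "z": 0.001, "ax": 0, "ay": 0, "az": 0},
    {"hand": 76, "x": 0, "y": 0.012, "z": 0.001, "ax": 0, "ay": 0, "az": 0},
    {"hand": 76, "x": 0, "y": 0.015, "z": 0.001, "ax": 0, "ay": 0, "az": 0},
    {"hand": 76, "x": 0, "y": 0.018, "z": 0.001, "ax": 0, "ay": 0, "az": 0},
    {"hand": 76, "x": 0, "y": 0.021, "z": 0.001, "ax": 0, "ay": 0, "az": 0},
    {"hand": 76, "x": 0, "y": 0.024, "z": 0.001, "ax": 0, "ay": 0, "az": 0},
  ],
)

```text
t: 3.82
tool_pos: [0.484, -0.0301, 0.2307]
orientation: [0.126, -3.139, -0.0]
force: [-0.6, -1.6, 1.0]
opening: 0.0707
gripper_force: 0.6
```

Call:
carry_out(
  targets=[
    {"hand": 76, "x": 0, "y": 0.003, "z": 0, "ax": 0, "ay": 0, "az": 0},
    {"hand": 76, "x": 0, "y": 0.006, "z": 0, "ax": 0, "ay": 0, "az": 0},
    {"hand": 76, "x": 0, "y": 0.009, "z": 0, "ax": 0, "ay": 0, "az": 0},
    {"hand": 76, "x": 0, "y": 0.012, "z": 0, "ax": 0, "ay": 0, "az": 0},
    {"hand": 76, "x": 0, "y": 0.015, "z": 0, "ax": 0, "ay": 0, "az": 0},
    {"hand": 76, "x": 0, "y": 0.017, "z": 0, "ax": 0, "ay": 0, "az": 0},
    {"hand": 76, "x": 0, "y": 0.017, "z": 0, "ax": 0, "ay": 0, "az": 0},
  ],
)

```text
t: 4.7
tool_pos: [0.4827, -0.0131, 0.2307]
orientation: [0.126, -3.139, -0.0]
force: [-0.1, -0.4, -0.3]
opening: 0.071
gripper_force: 0.0
```

```bash
python3 - <<'E'
from h import *
s=read_state();print(s['tool_pos'],f(s['tool_pos']),s['force'],s['opening'])
snap('wrist','w2')
E
```

```text
[ 0.4826597  -0.0131327   0.23068267] [-0.10307836  0.00738037] [-0.14511767 -0.37774219 -0.34325529] 0.07102327592264887
```

View pics/w2.png

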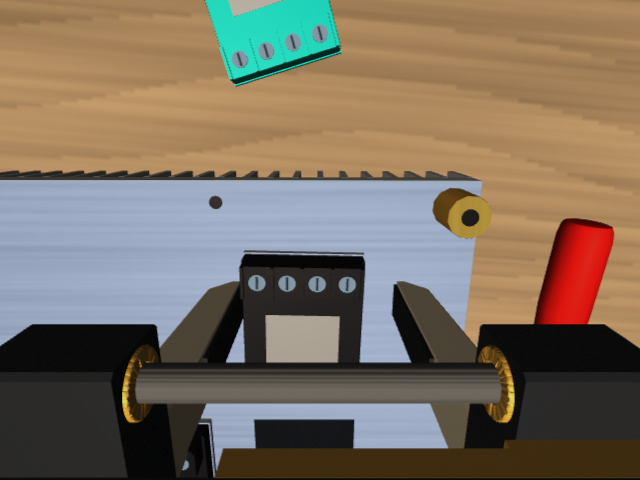

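The module is now nearly square and in line with the foil: terminals at (303,270), foil at (304,432). Next I'll release it, lift, re-measure, and push from behind.

Call:
carry_out(
  targets=[
    {"hand": 78, "x": 0, "y": -0.003, "z": 0, "ax": 0, "ay": 0, "az": 0},
    {"hand": 80, "x": 0, "y": -0.003, "z": -0.01, "ax": 0, "ay": 0, "az": 0},
    {"hand": 80, "x": 0, "y": -0.003, "z": -0.04, "ax": 0, "ay": 0, "az": 0},
    {"hand": 60, "x": 0.02, "y": -0.005, "z": -0.08, "ax": 0, "ay": 0, "az": 0},
    {"hand": 40, "x": 0.045, "y": -0.007, "z": -0.11, "ax": 0, "ay": 0, "az": 0},
    {"hand": 21, "x": 0.06, "y": -0.007, "z": -0.13, "ax": 0, "ay": 0, "az": 0},
    {"hand": 21, "x": 0.06, "y": -0.007, "z": -0.13, "ax": 0, "ay": 0, "az": 0},
  ],
)

```text
t: 5.62
tool_pos: [0.4236, -0.0254, 0.3632]
orientation: [-0.125, 3.134, -0.002]
force: [-0.1, -0.2, 1.2]
opening: 0.039
gripper_force: 0.0
```

```bash
python3 - <<'E'
from h import *
s=read_state();print(s['tool_pos'],f(s['tool_pos']),s['opening'])
p,im,d=snap('wrist','w3')
c=proj(p,[[*w(-.1,0),.052]])[0].astype(int);print(c)
uv,X=blob(p,im,d,(max(c[0]-120,0),max(c[1]-110,0),c[0]+120,c[1]+110),.046,.08)
r=cv2.minAreaRect(X[:,:2].astype(np.float32));print(len(X),r,f(r[0]))
k=X[:,2]>.061;r=cv2.minAreaRect(X[k,:2].astype(np.float32));print('term',r,f(r[0]))
print(rel([*w(-.153,0),.26],FY),rel([*w(-.153,0),.2305],FY))
E
```

```text
[ 0.42364501 -0.02536858  0.36319071] [-0.16286401 -0.00024375] 0.03896719732940625
[318 302]
4607 ((0.49188992381095886, -0.019727759063243866), (0.06440962105989456, 0.054789286106824875), 3.3695263862609863) [-9.43871756e-02  8.96066252e-05]
term ((0.4673895537853241, -0.021189462393522263), (0.015277181752026081, 0.05124524608254433), 3.658716917037964) [-0.11892713  0.00053162]
(array([-0.0095,  0.0002,  0.1018]), array([-0.0007,  0.0028,  0.0022])) (array([-0.0094,  0.0002,  0.1313]), array([-0.0007,  0.0028,  0.0022]))
```

View pics/w3.png

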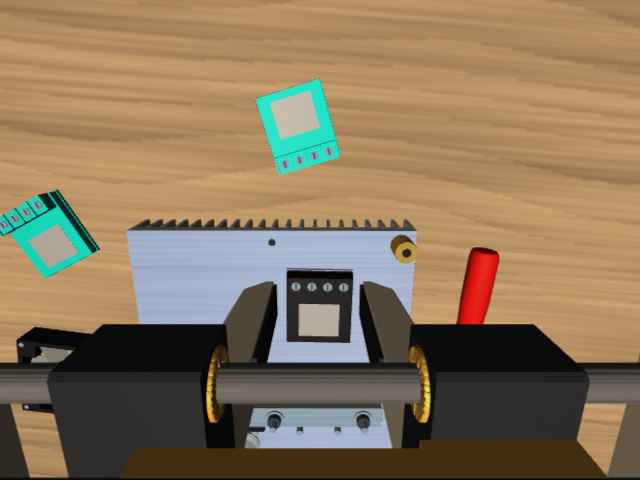

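The view shows the module at (320,306), square and on the centre line: x' = -94 mm, y' = 0, yaw error about 1°. Now I'll go down behind it.

Call:
carry_out(
  targets=[
    {"hand": 21, "x": -0.004, "y": 0, "z": 0.04, "ax": 0, "ay": 0, "az": 0},
    {"hand": 21, "x": -0.009, "y": 0, "z": 0.075, "ax": 0, "ay": 0, "az": 0},
    {"hand": 21, "x": -0.009, "y": 0, "z": 0.1, "ax": 0, "ay": 0, "az": 0},
    {"hand": 21, "x": -0.009, "y": 0, "z": 0.115, "ax": 0, "ay": 0, "az": 0},
    {"hand": 21, "x": -0.009, "y": 0, "z": 0.125, "ax": 0, "ay": 0, "az": 0},
    {"hand": 21, "x": -0.009, "y": 0, "z": 0.131, "ax": 0, "ay": 0, "az": 0},
    {"hand": 21, "x": -0.009, "y": 0, "z": 0.131, "ax": 0, "ay": 0, "az": 0},
  ],
)

```text
t: 6.55
tool_pos: [0.4326, -0.0245, 0.2299]
orientation: [-0.126, 3.139, -0.0]
force: [-0.8, -0.0, 1.1]
opening: 0.0198
gripper_force: 0.0
```

```bash
python3 - <<'E'
from h import *
s=read_state();print(s['tool_pos'],f(s['tool_pos']),s['opening'],s['force'])
print(rel([*w(-.134,0),.2305],FY),rel([*w(-.0395,0),.2305],FY))
E
```

```text
[ 0.43258687 -0.02445711  0.22985475] [-1.53878397e-01 -2.82109118e-05] 0.01979882118807114 [-0.8293849  -0.04289045  1.08250442]
(array([-0.0199, -0.    , -0.0006]), array([-0.    ,  0.0002,  0.0026])) (array([-0.1144, -0.0003, -0.0006]), array([-0.    ,  0.0002,  0.0026]))
```

Call:
carry_out(
  targets=[
    {"hand": 21, "x": -0.008, "y": 0, "z": 0, "ax": 0, "ay": 0, "az": 0.003},
    {"hand": 21, "x": -0.014, "y": 0, "z": 0, "ax": 0, "ay": 0, "az": 0.003},
    {"hand": 21, "x": -0.018, "y": 0, "z": 0, "ax": 0, "ay": 0, "az": 0.003},
    {"hand": 21, "x": -0.022, "y": 0, "z": 0, "ax": 0, "ay": 0, "az": 0.003},
    {"hand": 21, "x": -0.027, "y": 0, "z": 0, "ax": 0, "ay": 0, "az": 0.003},
    {"hand": 21, "x": -0.032, "y": 0, "z": 0, "ax": 0, "ay": 0, "az": 0.003},
    {"hand": 21, "x": -0.037, "y": 0, "z": 0, "ax": 0, "ay": 0, "az": 0.003},
    {"hand": 21, "x": -0.042, "y": 0, "z": 0, "ax": 0, "ay": 0, "az": 0.003},
  ],
)

```text
t: 7.55
tool_pos: [0.4746, -0.021, 0.2297]
orientation: [0.121, -3.139, -0.0]
force: [-0.5, -0.1, 0.6]
opening: 0.0196
gripper_force: 0.4
```

Call:
carry_out(
  targets=[
    {"hand": 21, "x": -0.005, "y": 0, "z": 0, "ax": 0, "ay": 0, "az": 0},
    {"hand": 21, "x": -0.01, "y": 0, "z": 0, "ax": 0, "ay": 0, "az": 0},
    {"hand": 21, "x": -0.015, "y": 0, "z": 0, "ax": 0, "ay": 0, "az": 0},
    {"hand": 21, "x": -0.02, "y": 0, "z": 0, "ax": 0, "ay": 0, "az": 0},
    {"hand": 21, "x": -0.025, "y": 0, "z": 0, "ax": 0, "ay": 0, "az": 0},
    {"hand": 21, "x": -0.025, "y": 0, "z": 0, "ax": 0, "ay": 0, "az": 0},
  ],
)

```text
t: 8.3
tool_pos: [0.4997, -0.0191, 0.2299]
orientation: [-0.121, 3.139, -0.0]
force: [-0.4, -0.3, 0.1]
opening: 0.0195
gripper_force: 0.0
```

```bash
cat > m.py <<'E'
from h import *
import sys
s=read_state();print(s['tool_pos'],f(s['tool_pos']),s['opening'],s['force'])
p,im,d=snap('wrist',sys.argv[1])
u,v=np.meshgrid(np.arange(640),np.arange(480));uv=np.c_[u.ravel(),v.ravel()]
X=fromdepth(p,uv,d);g=f(X);t=f(s['tool_pos'])
k=(X[:,2]>.046)&(X[:,2]<.07)&(abs(g[:,1])<.04)&(g[:,0]>-.16)&(g[:,0]<0)&(d.ravel()>0)
mk=k.reshape(480,640).astype(np.uint8);n,l,st,c=cv2.connectedComponentsWithStats(mk)
for i in range(1,n):
    if st[i,4]>300:
        q=g[l.ravel()==i];z=X[l.ravel()==i,2];print(st[i],q.min(0).round(4),q.max(0).round(4),cv2.minAreaRect(q.astype(np.float32)),np.percentile(z,[5,50,95]).round(4))
E
python3 m.py w4
```

```text
[ 0.49969676 -0.01913252  0.22990021] [-8.65576837e-02  7.78555623e-05] 0.019514613898937026 [-0.36058858 -0.34789432  0.05132716]
[ 257  282  122   80 3613] [-0.0967 -0.0246] [-0.0645  0.0248] ((-0.08057564496994019, 0.00013266503810882568), (0.03222862631082535, 0.049357667565345764), 0.16886788606643677) [0.0484 0.0619 0.068 ]
[ 280  403   76   35 2533] [-0.036 -0.019] [-0.0129  0.0191] ((-0.024265315383672714, 0.0002335626631975174), (0.03811466321349144, 0.02290242910385132), 88.84720611572266) [0.0517 0.0527 0.0536]
```

View pics/w4.png

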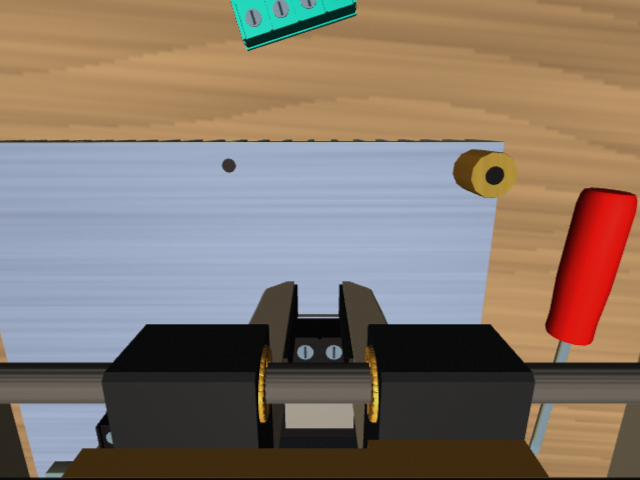

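The module is flush against both fingertips and centred; the terminal row is at (318,352). I'll keep pushing under the bar.

Call:
carry_out(
  targets=[
    {"hand": 21, "x": -0.005, "y": 0, "z": 0, "ax": 0, "ay": 0, "az": 0},
    {"hand": 21, "x": -0.01, "y": 0, "z": 0, "ax": 0, "ay": 0, "az": 0},
    {"hand": 21, "x": -0.015, "y": 0, "z": 0, "ax": 0, "ay": 0, "az": 0},
    {"hand": 21, "x": -0.02, "y": 0, "z": 0, "ax": 0, "ay": 0, "az": 0},
    {"hand": 21, "x": -0.025, "y": 0, "z": 0, "ax": 0, "ay": 0, "az": 0},
    {"hand": 21, "x": -0.03, "y": 0, "z": 0, "ax": 0, "ay": 0, "az": 0},
    {"hand": 21, "x": -0.035, "y": 0, "z": 0, "ax": 0, "ay": 0, "az": 0},
    {"hand": 21, "x": -0.038, "y": 0, "z": 0, "ax": 0, "ay": 0, "az": 0},
  ],
)

```text
t: 9.35
tool_pos: [0.5375, -0.0162, 0.2298]
orientation: [0.121, -3.139, 0.0]
force: [-1.5, -0.3, 1.3]
opening: 0.0194
gripper_force: 0.7
```

Call:
carry_out(
  targets=[
    {"hand": 21, "x": -0.002, "y": 0, "z": 0, "ax": 0, "ay": 0, "az": 0},
    {"hand": 21, "x": -0.004, "y": 0, "z": 0, "ax": 0, "ay": 0, "az": 0},
    {"hand": 21, "x": -0.005, "y": 0, "z": 0, "ax": 0, "ay": 0, "az": 0},
  ],
)

```text
t: 9.72
tool_pos: [0.5422, -0.0158, 0.2298]
orientation: [0.121, -3.139, 0.0]
force: [-1.8, 0.1, 1.1]
opening: 0.0194
gripper_force: 0.7
```

Call:
carry_out(
  targets=[
    {"hand": 21, "x": -0.001, "y": 0, "z": 0, "ax": 0, "ay": 0, "az": 0},
    {"hand": 21, "x": -0.002, "y": 0, "z": 0, "ax": 0, "ay": 0, "az": 0},
  ],
)

```text
t: 9.98
tool_pos: [0.5441, -0.0157, 0.2298]
orientation: [-0.121, 3.139, -0.0]
force: [-1.0, -0.4, 0.9]
opening: 0.0198
gripper_force: 0.7
```

Call:
carry_out(
  targets=[
    {"hand": 21, "x": -0.001, "y": 0, "z": 0, "ax": 0, "ay": 0, "az": 0},
    {"hand": 21, "x": -0.002, "y": 0, "z": 0, "ax": 0, "ay": 0, "az": 0},
    {"hand": 21, "x": -0.002, "y": 0, "z": 0, "ax": 0, "ay": 0, "az": 0},
  ],
)

```text
t: 10.35
tool_pos: [0.5462, -0.0155, 0.2297]
orientation: [-0.121, 3.139, -0.0]
force: [-1.4, 0.8, 1.1]
opening: 0.0198
gripper_force: 0.5
```

Call:
carry_out(
  targets=[
    {"hand": 21, "x": -0.001, "y": 0, "z": 0, "ax": 0, "ay": 0, "az": 0},
    {"hand": 21, "x": -0.001, "y": 0, "z": 0, "ax": 0, "ay": 0, "az": 0},
  ],
)

```text
t: 10.6
tool_pos: [0.5466, -0.0155, 0.2296]
orientation: [0.121, -3.137, 0.0]
force: [-5.8, -0.9, 4.0]
opening: 0.0194
gripper_force: 3.0
```

```bash
python3 m.py w5
```

```text
[ 0.5466076  -0.01545153  0.2295809 ] [-0.03950266  0.00011114] 0.019401230941138364 [-5.76382405 -0.8839087   3.98123389]
[ 257  283  122   79 3625] [-0.0502 -0.0245] [-0.0178  0.0249] ((-0.03392510116100311, 0.0002755653113126755), (0.03229344263672829, 0.04931015893816948), 0.2802629768848419) [0.0484 0.0619 0.0678]
```

Force rises exactly where the pins were expected (x' = -39.5 mm). One small extra press to square it against both pins, then I'll back away.

Call:
carry_out(
  targets=[
    {"hand": 21, "x": -0.001, "y": 0, "z": 0, "ax": 0, "ay": 0, "az": 0},
    {"hand": 21, "x": -0.001, "y": 0, "z": 0, "ax": 0, "ay": 0, "az": 0},
  ],
)

```text
t: 10.9
tool_pos: [0.547, -0.0154, 0.2294]
orientation: [0.121, -3.135, -0.0]
force: [-9.5, -0.8, 8.0]
opening: 0.0196
gripper_force: 5.3
```

Call:
carry_out(
  targets=[
    {"hand": 21, "x": 0.005, "y": 0, "z": 0, "ax": 0, "ay": 0, "az": 0},
    {"hand": 21, "x": 0.015, "y": 0, "z": 0, "ax": 0, "ay": 0, "az": 0},
    {"hand": 21, "x": 0.035, "y": 0, "z": -0.01, "ax": 0, "ay": 0, "az": 0},
    {"hand": 21, "x": 0.06, "y": 0, "z": -0.04, "ax": 0, "ay": 0, "az": 0},
    {"hand": 50, "x": 0.085, "y": 0, "z": -0.08, "ax": 0, "ay": 0, "az": 0},
    {"hand": 100, "x": 0.1, "y": 0, "z": -0.12, "ax": 0, "ay": 0, "az": 0},
    {"hand": 100, "x": 0.1, "y": 0, "z": -0.15, "ax": 0, "ay": 0, "az": 0},
    {"hand": 100, "x": 0.1, "y": 0, "z": -0.16, "ax": 0, "ay": 0, "az": 0},
  ],
)

```text
t: 11.9
tool_pos: [0.4485, -0.0231, 0.3919]
orientation: [-0.121, 3.135, -0.001]
force: [0.7, -0.0, 0.3]
opening: 0.0548
gripper_force: 0.0
```

```bash
python3 - <<'E'
from h import *
p,im,d=snap('wrist','w6')
u,v=np.meshgrid(np.arange(640),np.arange(480));X=fromdepth(p,np.c_[u.ravel(),v.ravel()],d);g=f(X)
def term(y0,n):
    k=(X[:,2]>.0615)&(X[:,2]<.07)&(abs(g[:,1]-y0)<.034)&(g[:,0]>-.045)&(g[:,0]<-.012)
    print(n,k.sum(),cv2.minAreaRect(g[k].astype(np.float32)))
term(0,'loose');term(-.078,'seated')
q,im2,_=snap('scene','s6')
im2=cv2.resize(im2[205:310,240:370],(400,323));cv2.imwrite('pics/c6.png',np.hstack([cv2.resize(im,(400,323)),im2]))
E
```

```text
loose 743 ((-0.024595454335212708, 0.0003667958080768585), (0.050759728997945786, 0.014786701649427414), 89.6413345336914)
seated 142 ((-0.02464575320482254, -0.057445138692855835), (0.010413127020001411, 0.014707829803228378), 86.98397827148438)
```

View pics/c6.png

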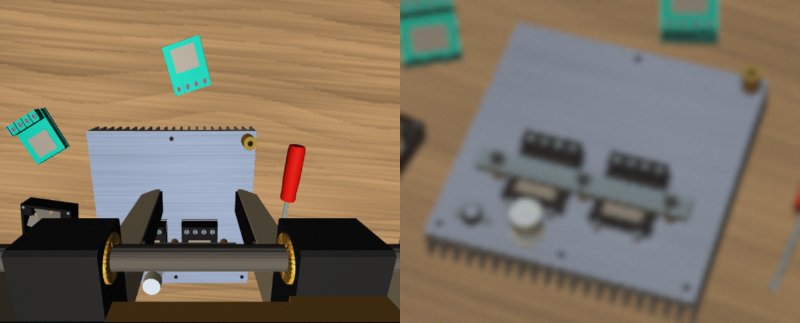

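Both modules are seated side by side under the bar. Their terminal rows line up (x' = -24.6 mm for each), with the pushed one square and 0.4 mm off centre. Handing in.

```bash
python3 -c "
from h import *
print(robot.close_job())"
```

```text
the job is handed in; nothing more can be done
None
```

The loose module is in the left bay against its dowel pins, measuring square (under 0.5°) and about 0.4 mm off the centre line; the hand is clear, nothing else visibly moved, and the job is handed in with no verdict returned.

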